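# Gauge the marked slab for firmness

## Robot

A 6-joint arm with a two-finger parallel gripper is mounted at the origin on the work surface; the furniture and walls round the work are solid. World frame = base frame: x ahead of the robot, y to its left, z up, the work surface at z = 0. Lengths are in m, angles in rad, forces in N, time in s.
With the tool pointing down it reaches from about 0.225 to 0.875 m from the base axis. Payload 3.4 kg.
Tool frame: the origin (TCP) lies at the very end of the fingers, on their centre line; the grasp point (between the pads) lies 19 mm behind it; z points along the fingers, y is the direction in which the jaws open and shut (so a half turn about z gives the same grasp; the last joint's range is limited). The gripper opens to 85 mm and grips with 20 to 120 N. Pads are 22 mm wide; open, the fingers measure 114 mm over their backs; the gripper's body (76 mm by 85 mm) begins 54 mm behind the grasp point. The pads swing forward as they close: fully open they stand 13 mm farther back than shut.
Start: joints at [-1.352, 0.276, 1.505, -0, 1.361, -0.121], TCP at [0.192, -0.542, 0.231] pointing down, gripper open.
Joint ranges: [-2.89, 2.89], [-0.75, 2.08], [0.22, 2.7], [-1.18, 4.32], [0.11, 2.71], [-2.7, 2.7]. Speed limits (rad/s): [2.57, 2.57, 3.14, 3.14, 3.14, 3.14].

## Interface

Orientations are given as a unit quaternion [w, x, y, z].
In Python, from rig import manip gives the robot as it stands. The module is installed in compiled form; this text tells all that it offers.
- The arm moves only by the tool carry_out, never from a script. Its argument "moves" is one flat list of numbers, 5 for each row, row after row: the opening in per cent of the stroke, from 0 (shut) to 100 (fully open), then the shift along the world's x, y, z in cm, then the turn about the world's z in rad. A call has exactly 10 rows; each row shifts and turns the commanded pose from where the row before left it; what a row does not reach is not made up. A row lasts 1/10 s, in which the tool goes at most 50 mm and 8.59 degrees, less where a joint would pass 70% of its speed; a pose out of reach is approached as far as the arm can. A call is refused whole if a number of a shift passes 5 or a number of a turn 0.15, either way. A call with a gripper value outside its range is refused whole. The fingers move at their own pace and stop on an object; "squeeze" is the grip in N (left out, the last holds). Time passes only in rows, so rows that do not move let the fingers close, or fill a call up. It gives the time, the measured TCP pose, the force and the opening at its end, in the units of the state.
- manip.get_state(): the state, without advancing time (a new reading comes with each control period).
- manip.get_image(name): name is "side" or "top" or "wrist"; returns the picture (480x640x3 uint8, red, green, blue); there is no depth.
- manip.camera_info(name): a dict with "fov_y" (degrees; the focal length in pixels is half the picture's height over the tangent of half this angle, whatever the lens; pixels are square), "cx", "cy" (the principal point, pixels), "rvec" (rotation vector, rad) and "tvec" (3), from world to camera coordinates, as OpenCV has them; the wrist camera has in their place "hand_eye" (4x4, takes a point from camera to tool coordinates, whose origin is the TCP and whose axes are the flange's). Camera axes: x right, y down, z forward; pixel columns grow to the right and rows downward; lengths in m; the calibration is good to about 2 mm. A picture is of the moment at which its call begins: read the wrist's pose just before it. camera_info takes no time and is no camera call.
- manip.sign_off(): hands the job in, once; it reports no verdict.
The state is a dict: "clock": time; "qpos": joint angles; "qd": joint speeds; "effort": joint torques, N m; "position": TCP position; "ee_rot": TCP orientation; "contact_force": force on the tool from outside, world axes, zero at the start; "moment": the same for the moment, N m; "width": finger opening in m.
Only numpy, scipy, OpenCV 4.12 (cv2) and the standard library are available. Lean on these libraries where they do the work, as an engineer would, in place of code of your own. Each camera call takes 0.05 s, during which the arm holds its last target. There are 200 camera calls.

## Task

Pull open the drawer of the little instrument chest, take the firmness gauge out of its holder and press its spring nose lightly on the round ring mark on the straight-sided rectangular slab of cheese (not the mark on the pointed wedge), the gauge square to the sloping cheese face and the nose about half-way in, never all the way. Finish while still holding it pressed there; don't let go. Leave the drawer open and the other cheeses alone.

Things in the scene. Friction and masses are not known exactly. Their poses are not given: they have to be found in the camera images.
- chest: fixed light-wood instrument chest, 180 deep x 130 wide x 120 mm high, right rear; origin at the centre of its underside, front (drawer) to -x. Its one drawer has a 12 mm front panel standing before the chest, top edge 108 mm above the counter; the drawer's side walls reach 44 mm above the counter
- drawer_handle (a point): middle of the drawer's steel bar handle: bar 10 mm thick, 80 mm long along y of this frame, between two posts, 88 mm above the counter, its axis 38 mm in front of the drawer's panel. The drawer slides level along -x of this frame, with about 2 N of friction, and stays where it is left
- drawer (a joint): how far the drawer is open, m: 0 shut, 0.14 at its stop. From about 0.10 the gauge stands clear of the chest
- gauge_grip (a point): centre of the gauge's square grip, an aluminium block 28 x 28 mm, 44 mm high (point half-way up); x and y are square to its flat sides, z runs along the gauge away from its nose. Under it a 36 mm round collar 6 mm thick, on top a 3 mm cap. In the holder it is upright with this point 76 mm above the counter
- gauge: the firmness gauge, about 140 g; origin at the centre of the collar's underside, 28 mm below gauge_grip. It stands nose down in one of two 21 mm holes of a dark wood block in the drawer, collar on the block 48 mm above the counter, 58 mm behind the rear face of the drawer's panel, 30 mm to the -y side of its middle. Lift it straight up over 40 mm to free the nose
- gauge_foot (a point): centre of the flat end of the gauge's spring nose: a round steel foot 16 mm across, below the collar; 54 mm from gauge_grip along the gauge's axis when the nose is free. Axes as gauge_grip
- nose (a joint): how far the nose is pushed into the gauge, m: 0 free, 0.02 fully in. Spring of 400 N/m without preload: half-way, 0.010, takes 4 N
- slab_spot (a point): centre of the ring mark (24 mm, thin dark ring round a pale middle) on the top face of the rectangular cheese slab (72 x 125 x 48 mm, y along its long side), 25 mm to the +y side of the face's middle, about 90 mm above the counter. z is the outward normal; the face slopes 20 degrees, down along -x of this frame
- wedge_spot (a point): centre of a like ring mark on the pointed cheese wedge (105 x 92 x 46 mm), fixed on a like sloping rest beside the slab's: not to be gauged. The two rests may stand either way round
- slab_rest: wooden sloping rest, 130 x 140 mm, fixed on the counter, with the slab fixed on it; origin at the centre of its underside, low front to -x
- wedge_rest: the like rest that carries the wedge; origin at the centre of its underside, low front to -x
- brick: loose rounded white cheese brick, 62 x 61 x 62 mm; leave it. Origin: centre of underside
- cube: loose pale cheese cube, 50 mm; leave it. Origin: centre of underside
- drum: loose white cheese drum, 98 mm across, 67 mm high; leave it. Origin: centre of underside
- orange: loose orange waxed ball cheese, 132 mm across, 71 mm high; leave it. Origin: centre of underside

How it is judged:
On the way, in this order (a step that is already met when the one before it is completed fails the run):
1. the drawer is pulled open, the gauge still in its holder (value of joint drawer above 0.09 m and height (world z) of gauge_foot below 0.06 m and angle between gauge's own z axis and vertical below 0.3 rad), for 0.2 s.
2. the gauge is held by the fingers clear above its holder (height (world z) of gauge_foot above 0.065 m and contact force between the fingers and gauge above 1 N and contact force between gauge and chest below 0.05 N), for 0.2 s.
At the end, for the whole second after the job is handed in: Through the last second: gauge gripped and still; foot within 10 mm of the slab mark's centre, gauge within 10 degrees of square to the face, nose 4 to 16 mm in, force 1.2 to 9 N; gauge clear of chest and wedge, arm off the slab; drawer open over 90 mm; loose cheeses within 25 mm (distance between gauge_foot and slab_spot below 0.01 m and angle between the z axis of gauge and the z axis of slab_spot, either way round below 0.17 rad and value of joint nose between 0.004 and 0.016 m and contact force between gauge and slab_rest between 1.2 and 9 N and contact force between the fingers and gauge above 1 N and contact force between gauge and chest below 0.05 N and contact force between gauge and wedge_rest below 0.05 N and contact force between the arm and slab_rest below 0.5 N and linear speed of gauge below 0.02 m/s and value of joint drawer above 0.09 m and distance of each of brick, cube, drum, orange from where it was at the start of the episode below 0.025 m); the arm keeps its last pose, push and grip.
It fails at once if the nose is pushed all the way in (value of joint nose above 0.019 m).
It fails at once if the gauge touches the wedge or its rest (contact force between gauge and wedge_rest above 0.3 N).
It fails at once if the slab is pressed hard (contact force between gauge and slab_rest above 15 N).
It fails at once if a loose cheese is pushed aside (distance of any of brick, cube, drum, orange from where it was at the start of the episode above 0.025 m).
It also fails if it takes over 56 s, if anything falls off the work surface, if the arm or the gripper's body presses on something with over 40 N, if the wrist force passes 120 N, or if a joint passes its speed limit or range.

## Working session

There is one attempt and no reset: what is moved stays moved. The work goes in short steps, Python scripts to look and compute and a tool call to move; the robot and the scene stay as the last step left them, time stands still between calls to the robot, and variables do not carry over. Pictures are saved under pics/ and viewed, about 8 in all and at most 12, crops included, and the job is handed in when it is done.

Besides the shell and the picture viewer there is one more tool, called after ">>>" in YAML: its name, and indented under it one key for each argument. carry_out: Moves the arm, as the interface text tells. Its arguments: {"type":"object","properties":{"moves":{"type":"array","items":{"type":"number"}},"squeeze":{"type":"number"}},"required":["moves"]}

```bash
mkdir -p pics; cat > h.py <<'E'
import numpy as np, cv2
from rig import manip
from scipy.spatial.transform import Rotation as R
def cam(n,st=None):
    i=manip.camera_info(n); f=240/np.tan(np.radians(i['fov_y'])/2)
    K=np.array([[f,0,i['cx']],[0,f,i['cy']],[0,0,1]])
    if 'rvec' in i:
        r=cv2.Rodrigues(np.array(i['rvec'],float))[0]; t=np.array(i['tvec'],float).ravel()
        return K,r,t
    q=np.array(st['ee_rot']); T=np.eye(4); T[:3,:3]=R.from_quat(q[[1,2,3,0]]).as_matrix(); T[:3,3]=st['position']
    W=np.linalg.inv(T@np.array(i['hand_eye'])); return K,W[:3,:3],W[:3,3]
def ray(c,u,v):
    K,r,t=c; d=r.T@np.linalg.inv(K)@np.array([u,v,1.]); return -r.T@t,d
def onz(c,u,v,z):
    o,d=ray(c,u,v); return o+d*(z-o[2])/d[2]
def tri(c1,p1,c2,p2):
    P=[c[0]@np.c_[c[1],c[2]] for c in (c1,c2)]
    X=cv2.triangulatePoints(P[0],P[1],np.array(p1,float),np.array(p2,float)); return (X[:3]/X[3]).T
def proj(c,X):
    p=c[0]@(c[1]@np.array(X)+c[2]); return p[:2]/p[2]
def shot(n,name):
    st=manip.get_state(); im=manip.get_image(n)[:,:,::-1].copy(); cv2.imwrite(f'pics/{name}.png',im); return im,cam(n,st)
E
python3 - <<'E'
from h import *
s=manip.get_state(); print({k:np.round(v,3) for k,v in s.items()})
for n in('side','top'):
    im,c=shot(n,n+'0'); print(n,manip.camera_info(n), -c[1].T@c[2])
E
```

```text
{'clock': np.float64(0.0), 'qpos': array([-1.352,  0.277,  1.506,  0.   ,  1.361, -0.121]), 'qd': array([ 0.001, -0.   , -0.001,  0.   ,  0.   , -0.001]), 'effort': array([ 1.0000e-03, -4.1678e+01, -2.4581e+01, -0.0000e+00,  1.1000e-02,
       -0.0000e+00]), 'position': array([ 0.192, -0.542,  0.23 ]), 'ee_rot': array([-0.001,  0.986,  0.169, -0.   ]), 'contact_force': array([ 0.543, -0.409,  0.071]), 'moment': array([ 0.042, -0.002,  0.037]), 'width': np.float64(0.086)}
side {'fov_y': 45.87487884454038, 'cx': 317.91863573772247, 'cy': 238.12925210757228, 'rvec': array([ 0.69154018, -2.54357797,  1.20313129]), 'tvec': array([0.53248926, 0.17245138, 1.03399676])} [0.08955972 0.86173769 0.79487156]
top {'fov_y': 50.48012021902685, 'cx': 324.86889836923734, 'cy': 243.465482890434, 'rvec': array([ 2.16763153, -2.11875761,  0.20287662]), 'tvec': array([0.09754266, 0.55426827, 1.04281772])} [0.36991927 0.13089353 1.11813384]
```

View pics/top0.png

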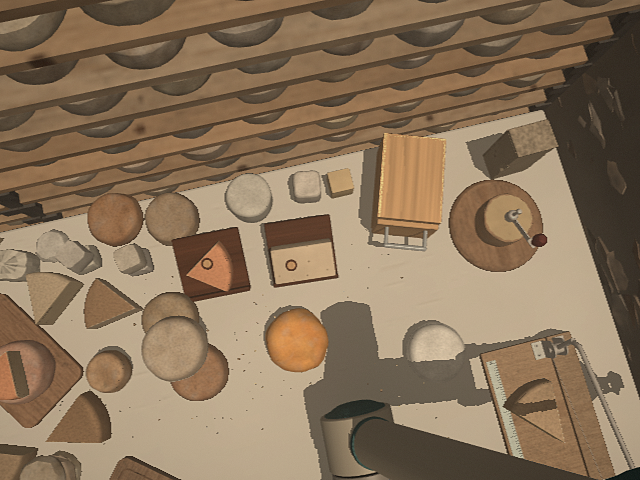

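View pics/side0.png

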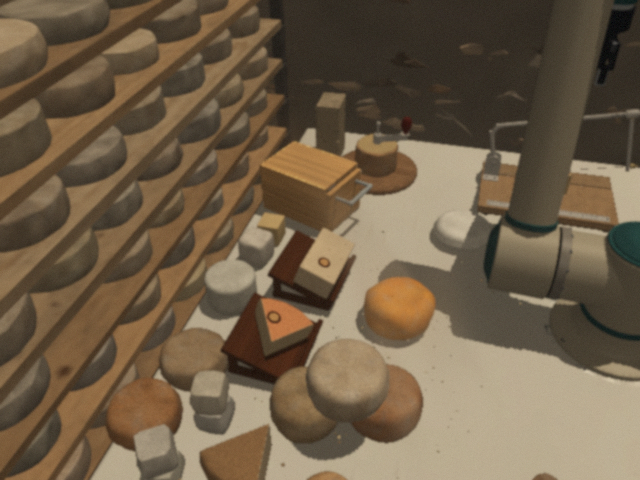

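```bash
python3 - <<'E'
import cv2
a=cv2.imread('pics/top0.png')[125:295,255:455]; a=cv2.resize(a,None,fx=3,fy=3,interpolation=cv2.INTER_CUBIC)
cv2.imwrite('pics/crop_t.png',a)
b=cv2.imread('pics/side0.png')[140:310,250:400]; b=cv2.resize(b,None,fx=3,fy=3,interpolation=cv2.INTER_CUBIC)
import numpy as np
b=cv2.copyMakeBorder(b,0,a.shape[0]-b.shape[0],0,0,0)
cv2.imwrite('pics/crop.png',np.hstack([a[:, 0:600],b])[:, :])
c=cv2.imread('pics/crop.png'); print(c.shape)
cv2.imwrite('pics/crop.png',cv2.resize(c[:510,:],(0,0),fx=.76,fy=.76,interpolation=cv2.INTER_AREA))
E
```

```text
(510, 1050, 3)
```

View pics/crop_t.png

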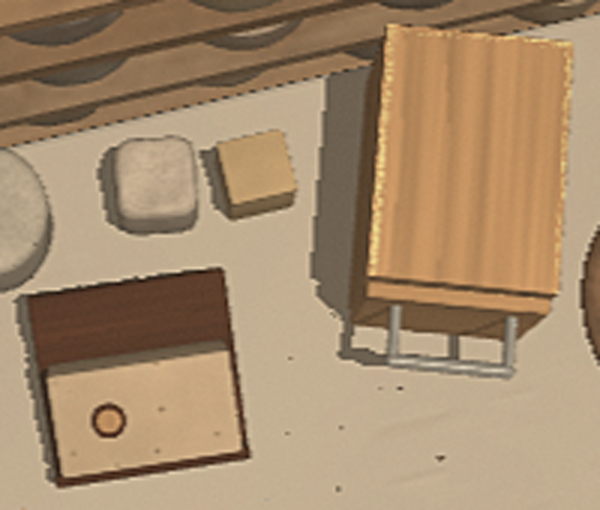

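```bash
python3 - <<'E'
from h import *
ct,cs=cam('top'),cam('side')
f=lambda u,v:(255+(u+.5)/3-.5,125+(v+.5)/3-.5)
P=[onz(ct,*f(*p),.12) for p in[(388,26),(573,42),(558,294),(369,276)]]
print('chest top',np.round(P,4)); 
for a,b in((0,1),(1,2),(2,3),(3,0)):
    d=P[b]-P[a];print(np.linalg.norm(d),np.degrees(np.arctan2(d[1],d[0])))
H=[onz(ct,*f(*p),.088) for p in[(389,362),(514,372)]]
print('handle',np.round(H,4),np.linalg.norm(H[0]-H[1]),np.degrees(np.arctan2(*(H[0]-H[1])[[1,0]])),(H[0]+H[1])/2)
# ring spot: dark pixels near
def ring(n,u,v,w):
    im=cv2.imread(f'pics/{n}0.png'); g=cv2.cvtColor(im,6)[v-w:v+w+1,u-w:u+w+1]
    m=(g<np.percentile(g,70)*.72).astype(np.uint8); ys,xs=np.nonzero(m)
    (e,ax,an)=cv2.minAreaRect(np.c_[xs,ys].astype(np.float32)); print(n,e[0]+u-w,e[1]+v-w,ax,len(xs)); print(m); return e[0]+u-w,e[1]+v-w
a=ring('top',291,265,8); b=ring('side',324,262,9)
X=tri(ct,a,cs,b)[0]; print('spot',X,'on z.09',onz(ct,*a,.09),onz(cs,*b,.09), proj(ct,X)-a)
# slab corner directions (top long edges)
S=[f(*p) for p in[(45,373),(229,349),(243,457),(60,478)]]
Q=[onz(ct,*S[0],.105),onz(ct,*S[1],.105),onz(ct,*S[2],.08),onz(ct,*S[3],.08)]
for i,j in((1,0),(2,3),(3,0),(2,1)):
    d=Q[j]-Q[i];print(np.linalg.norm(d),np.degrees(np.arctan2(d[1],d[0])))
print(np.round(Q,4))
E
```

```text
chest top [[ 0.7735 -0.006   0.12  ]
 [ 0.7657 -0.1342  0.12  ]
 [ 0.5875 -0.1207  0.12  ]
 [ 0.5965  0.0065  0.12  ]]
0.12839888701040547 -93.47875999770154
0.17870747100553017 175.67226732120844
0.12751640396537395 85.92620667218794
0.17737229966050816 -4.046815493124628
handle [[ 0.5438 -0.0114  0.088 ]
 [ 0.539  -0.0974  0.088 ]] 0.08615187740388497 86.78247791963439 [ 0.54139092 -0.05442548  0.088     ]
top 290.5 264.5 (11.0, 11.0) 65
[[0 0 0 0 0 0 0 0 0 0 0 0 0 0 0 0 0]
 [0 0 0 0 0 0 0 0 0 0 0 0 0 0 0 0 0]
 [0 0 0 0 0 0 0 0 1 0 0 0 0 0 0 0 0]
 [0 0 0 0 0 1 1 1 1 1 1 1 0 0 0 0 0]
 [0 0 0 1 1 1 1 1 1 1 1 1 1 0 0 0 0]
 [0 0 0 1 1 1 0 0 0 0 0 1 1 0 0 0 0]
 [0 0 0 1 1 0 0 0 0 0 0 0 1 1 0 0 0]
 [0 0 1 1 1 0 0 0 0 0 0 0 1 1 0 0 0]
 [0 0 1 1 0 0 0 0 0 0 0 0 1 1 0 0 0]
 [0 0 1 1 1 0 0 0 0 0 0 0 1 1 0 0 0]
 [0 0 0 1 1 0 0 0 0 0 0 1 1 0 0 0 0]
 [0 0 0 1 1 1 0 0 0 0 0 1 1 0 0 0 0]
 [0 0 0 0 1 1 1 1 1 1 1 1 1 0 0 0 0]
 [0 0 0 0 0 1 1 1 1 1 1 0 0 0 0 0 0]
 [0 0 0 0 0 0 0 0 0 0 0 0 0 0 0 0 0]
 [0 0 0 0 0 0 0 0 0 0 0 0 0 0 0 0 0]
 [0 0 0 0 0 0 0 0 0 0 0 0 0 0 0 0 0]]
side 323.5 262.5 (9.0, 11.
[... 473 characters left out ...]
1 1 0 0 0 1 1 1 0 0 0 0]
 [0 0 0 0 0 1 1 1 1 1 1 1 1 1 1 0 0 0 0]
 [0 0 0 0 0 0 0 1 1 1 1 1 1 1 0 0 0 0 0]
 [0 0 0 0 0 0 0 0 0 0 1 0 0 0 0 0 0 0 0]
 [0 0 0 0 0 0 0 0 0 0 0 0 0 0 0 0 0 0 0]
 [0 0 0 0 0 0 0 0 0 0 0 0 0 0 0 0 0 0 0]
 [0 0 0 0 0 0 0 0 0 0 0 0 0 0 0 0 0 0 0]
 [0 0 0 0 0 0 0 0 0 0 0 0 0 0 0 0 0 0 0]]
spot [0.49918342 0.17987599 0.0894877 ] on z.09 [0.49928294 0.17992504 0.09      ] [0.49874521 0.18033139 0.09      ] [0.03358951 0.08093983]
0.12452538324914228 98.956464061329
0.1252272093235852 97.88697708426788
0.07320900790317843 8.960146883872339
0.07541319402121742 9.507643644484146
[[0.5278 0.222  0.105 ]
 [0.5472 0.099  0.105 ]
 [0.477  0.0873 0.08  ]
 [0.4598 0.2113 0.08  ]]
```

>>> carry_out:
  moves: [35,1.75,2.44,0.2,0.058,35,1.75,2.44,0.2,0.058,35,1.75,2.44,0.2,0.058,35,1.75,2.44,0.2,0.058,35,1.75,2.44,0.2,0.058,35,1.75,2.44,0.2,0.058,35,1.75,2.44,0.2,0.058,35,1.75,2.44,0.2,0.058,35,1.75,2.44,0.2,0.058,35,1.75,2.44,0.2,0.058]
  squeeze: 20

```text
clock: 1.1
position: [0.367, -0.2969, 0.2511]
ee_rot: [-0.0, 0.896, 0.445, -0.0]
contact_force: [0.5, 0.1, -0.5]
width: 0.0297
```

>>> carry_out:
  moves: [35,1.75,2.44,0,0.058,35,1.75,2.44,0,0.058,35,1.75,2.44,0,0.058,35,1.75,2.44,0,0.058,35,1.75,2.44,0,0.058,35,1.75,2.44,0,0.058,35,1.75,2.44,0,0.058,35,1.75,2.44,0,0.058,35,1.75,2.44,0,0.058,35,1.75,2.44,0,0.058]

```text
clock: 2.1
position: [0.542, -0.053, 0.2509]
ee_rot: [-0.0, 0.731, 0.682, -0.0]
contact_force: [-0.3, -1.1, -0.1]
width: 0.03
```

```bash
cat > s.py <<'E'
from h import *
s=manip.get_state(); m=R.from_quat(np.array(s['ee_rot'])[[1,2,3,0]]).as_matrix()
print(s['clock'],np.round(s['position'],4),'jaw yaw',np.degrees(np.arctan2(m[1,1],m[0,1])),'zt',np.round(m[:,2],3),'F',np.round(s['contact_force'],2),'w',s['width'],np.round(s['qpos'],2))
E
python3 s.py
```

```text
2.1 [ 0.542  -0.053   0.2509] jaw yaw -3.923935416183525 zt [-0.001  0.    -1.   ] F [-0.31 -1.1  -0.08] w 0.030003631655072867 [-0.23  0.22  1.53 -0.    1.39 -0.16]
```

>>> carry_out:
  moves: [35,0,-0.1,-2.5,0,35,0,0,-2.5,0,35,0,0,-2.5,0,35,0,0,-2.5,0,35,0,0,-2,0,35,0,0,-2,0,35,0,0,-1.5,0,35,0,0,-1.5,0,35,0,0,-1.2,0,35,0,0,0,0]

```text
clock: 3.1
position: [0.5401, -0.0548, 0.0675]
ee_rot: [-0.002, 0.732, 0.682, -0.001]
contact_force: [0.1, 0.4, 0.7]
width: 0.0298
```

>>> carry_out:
  moves: [0,0,0,0,0,0,0,0,0,0,0,0,0,0,0,0,0,0,0,0,0,0,0,0,0,0,-0.5,0.035,0,0,0,-1,0.07,0,0,0,-1,0.07,0,0,0,-1.5,0.105,0,0,0,-1.5,0.105,0,0]

```text
clock: 4.1
position: [0.486, -0.0511, 0.0698]
ee_rot: [0.0, 0.732, 0.681, 0.001]
contact_force: [3.2, 0.8, 0.6]
width: 0.0088
```

```bash
python3 s.py
```

```text
4.1 [ 0.486  -0.0511  0.0698] jaw yaw -4.080050606920526 zt [ 0.001  0.    -1.   ] F [3.18 0.76 0.56] w 0.0088333225558235 [-0.25  0.3   1.93  0.    0.92 -0.18]
```

>>> carry_out:
  moves: [0,-1.5,0.105,0,0,0,-1.5,0.105,0,0,0,-1.5,0.105,0,0,0,-1.5,0.105,0,0,0,-1,0.07,0,0,0,-0.7,0.05,0,0,0,-0.5,0.035,0,0,0,0,0,0,0,0,0,0,0,0,0,0,0,0,0]

```text
clock: 5.1
position: [0.4033, -0.045, 0.0696]
ee_rot: [-0.001, 0.732, 0.682, -0.001]
contact_force: [-1.0, 4.2, 10.8]
width: 0.0088
```

>>> carry_out:
  moves: [35,0,0,0,0,35,0,0,0,0,35,0,0,0,0,35,0,0,2,0,35,0,0,3,0,35,0,0,3,0,35,0,0,3,0,35,0,0,3,0,35,0,0,2,0,35,0,0,1,0]

```text
clock: 6.1
position: [0.4052, -0.046, 0.2409]
ee_rot: [0.001, 0.732, 0.682, 0.0]
contact_force: [0.1, 0.5, 0.3]
width: 0.03
```

```bash
python3 s.py; python3 - <<'E'
from h import *
im,c=shot('top','top1'); im2,c2=shot('side','side1')
a=cv2.resize(im[120:320,330:480],None,fx=2.6,fy=2.6,interpolation=cv2.INTER_CUBIC)
b=cv2.resize(im2[120:320,240:390],None,fx=2.6,fy=2.6,interpolation=cv2.INTER_CUBIC)
cv2.imwrite('pics/c1.png',np.hstack([a,b]))
E
```

```text
6.1 [ 0.4052 -0.046   0.2409] jaw yaw -4.072986394212552 zt [ 0.002 -0.001 -1.   ] F [0.06 0.51 0.3 ] w 0.030005275660148316 [-0.28  0.01  1.81 -0.    1.32 -0.21]
```

View pics/c1.png

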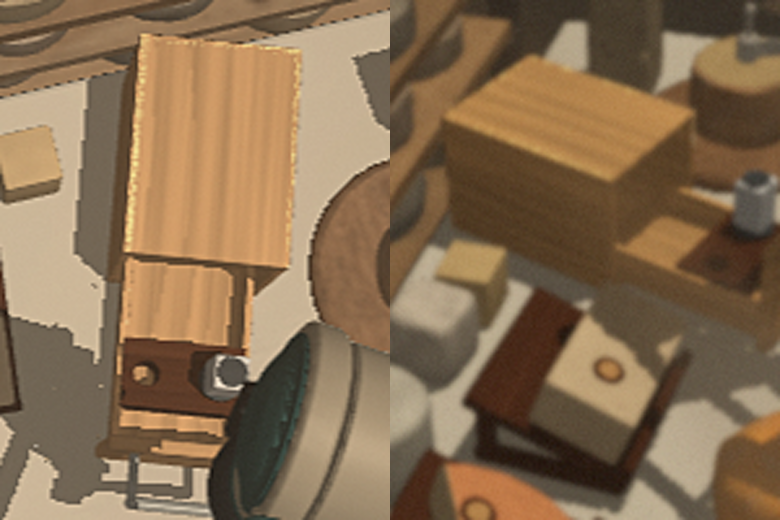

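>>> carry_out:
  moves: [70,1.04,-0.36,0,0.145,70,1.04,-0.36,0,0.145,70,1.04,-0.36,0,0.145,70,1.04,-0.36,0,0.145,70,1.04,-0.36,0,0.145,70,1.04,-0.36,0,0.145,70,1.04,-0.36,0,0.145,70,1.04,-0.36,0,0.145,70,1.04,-0.36,0,0.145,70,1.04,-0.36,0,0.121]

```text
clock: 7.2
position: [0.508, -0.0815, 0.2371]
ee_rot: [-0.002, 0.105, 0.994, 0.0]
contact_force: [0.3, 0.3, 0.3]
width: 0.0599
```

>>> carry_out:
  moves: [70,0,0,0,0.145,70,0,0,0,0,70,0,0,0,0,70,0,0,0,0,70,0,0,0,0,70,0,0,0,0,70,0,0,0,0,70,0,0,0,0,70,0,0,0,0,70,0,0,0,0]

```text
clock: 8.2
position: [0.5086, -0.0815, 0.2394]
ee_rot: [0.0, 0.035, 0.999, 0.0]
contact_force: [0.3, 0.2, -0.1]
width: 0.0596
```

```bash
python3 s.py; python3 - <<'E'
from h import *
im,c=shot('wrist','w1')
G=np.array([.5089,-.0824]); print([np.round(proj(c,[*G,z])) for z in(.101,.076)], manip.camera_info('wrist')['hand_eye'])
E
```

```text
8.2 [ 0.5086 -0.0815  0.2394] jaw yaw 85.94142749065277 zt [ 0.  0. -1.] F [ 0.33  0.23 -0.05] w 0.059639080149628425 [-0.29  0.18  1.61  0.    1.35 -1.79]
[array([319., 232.]), array([319., 223.])] [[-3.51283174e-04 -9.46636600e-01 -3.22302689e-01  8.37868204e-02]
 [ 9.99999936e-01 -3.09180283e-04 -1.81822186e-04 -5.97984359e-04]
 [ 7.24698994e-05 -3.22302732e-01  9.46636648e-01 -1.42031573e-01]
 [ 0.00000000e+00  0.00000000e+00  0.00000000e+00  1.00000000e+00]]
```

View pics/w1.png

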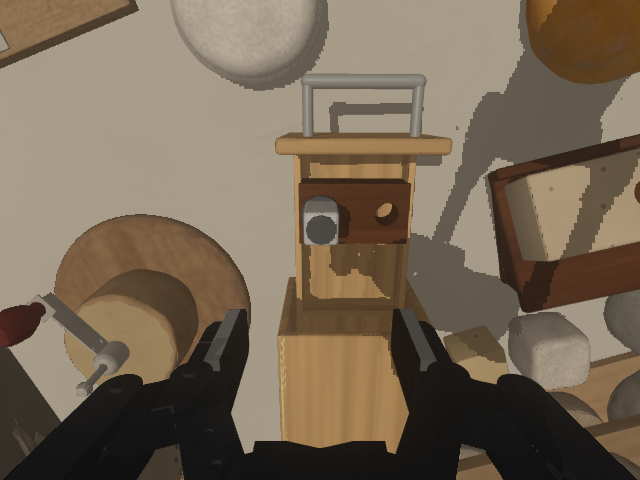

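>>> carry_out:
  moves: [70,0,-0.1,-2.5,0,70,0,0,-2.5,0,70,0,0,-2.5,0,70,0,0,-2.5,0,70,0,0,-2,0,70,0,0,-2,0,70,0,0,-1.5,0,70,0,0,-1.5,0,70,0,0,-1.2,0,70,0,0,0,0]

```text
clock: 9.25
position: [0.5075, -0.0822, 0.0559]
ee_rot: [-0.002, 0.035, 0.999, 0.0]
contact_force: [-0.3, -0.3, 0.3]
width: 0.0596
```

>>> carry_out:
  moves: [0,0,0,0,0,0,0,0,0,0,0,0,0,0,0,0,0,0,0,0,0,0,0,0,0,0,0,0,0,0,0,0,0,0,0,0,0,0,0,0,0,0,0,0,0,0,0,0,0,0]
  squeeze: 25

```text
clock: 10.25
position: [0.5094, -0.0827, 0.0582]
ee_rot: [0.001, 0.035, 0.999, -0.0]
contact_force: [0.1, 0.4, 6.1]
width: 0.0276
```

```bash
python3 s.py
```

```text
10.25 [ 0.5094 -0.0827  0.0582] jaw yaw 85.94034214676279 zt [ 0.002 -0.    -1.   ] F [0.12 0.41 6.12] w 0.027628551547405827 [-0.3   0.35  1.88  0.    0.91 -1.8 ]
```

>>> carry_out:
  moves: [0,0,0,1,0,0,0,0,1.5,0,0,0,0,1.5,0,0,0,0,1.5,0,0,0,0,1.5,0,0,0,0,0.6,0,0,0,0,0,0,0,0,0,0,0,0,0,0,0,0,0,0,0,0,0]

```text
clock: 11.25
position: [0.5081, -0.0824, 0.1325]
ee_rot: [-0.001, 0.035, 0.999, 0.0]
contact_force: [-0.2, 0.4, -0.5]
width: 0.0279
```

```bash
python3 s.py
```

```text
11.25 [ 0.5081 -0.0824  0.1325] jaw yaw 85.94515983627906 zt [-0.002  0.001 -1.   ] F [-0.18  0.43 -0.51] w 0.027888412915626513 [-0.3   0.26  1.78  0.    1.09 -1.8 ]
```

>>> carry_out:
  moves: [0,-1,0.07,0,0,0,-1,0.07,0,0,0,-1,0.07,0,0,0,-1,0.07,0,0,0,-0.5,0.035,0,0,0,-0.3,0.02,0,0,0,-0.3,0.02,0,0,0,-0.3,0.02,0,0,0,-0.3,0.02,0,0,0,0,0,0,0]

```text
clock: 12.25
position: [0.4545, -0.079, 0.1343]
ee_rot: [0.003, 0.036, 0.999, -0.0]
contact_force: [5.5, 0.5, -1.2]
width: 0.0274
```

```bash
python3 s.py
```

```text
12.25 [ 0.4545 -0.079   0.1343] jaw yaw 85.91368394634314 zt [ 0.006 -0.001 -1.   ] F [ 5.55  0.5  -1.23] w 0.02738483960496805 [-0.32  0.18  1.89  0.    1.06 -1.82]
```

>>> carry_out:
  moves: [0,-0.2,0.014,0,0,0,-0.2,0.014,0,0,0,-0.2,0.014,0,0,0,-0.2,0.014,0,0,0,-0.2,0.014,0,0,0,-0.2,0.014,0,0,0,-0.2,0.014,0,0,0,0,0,0,0,0,0,0,0,0,0,0,0,0,0]

```text
clock: 13.25
position: [0.4404, -0.078, 0.1339]
ee_rot: [0.003, 0.036, 0.999, -0.0]
contact_force: [5.5, 0.7, -2.4]
width: 0.028
```

```bash
python3 s.py; python3 - <<'E'
from h import *
im2,c2=shot('side','side2'); st=manip.get_state(); p=np.array(st['position'])+[0,0,.019]
u,v=np.round(proj(c2,p)).astype(int); print(u,v)
a=im2[max(v-50,0):v+90,u-80:u+80]; cv2.imwrite('pics/c2.png',cv2.resize(a,None,fx=4,fy=4,interpolation=cv2.INTER_CUBIC))
E
```

```text
13.25 [ 0.4404 -0.078   0.1339] jaw yaw 85.91711485851495 zt [ 0.006 -0.    -1.   ] F [ 5.45  0.71 -2.42] w 0.027998068777882527 [-0.33  0.16  1.92  0.    1.05 -1.83]
411 177
```

View pics/c2.png

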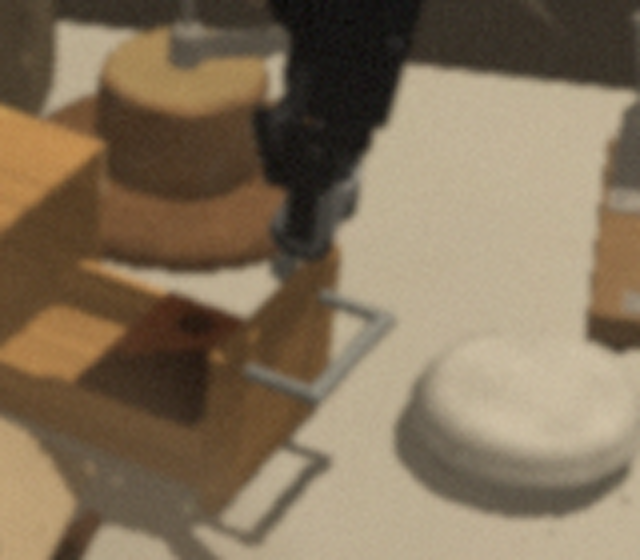

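>>> carry_out:
  moves: [0,-0.1,0.007,0,0,0,0,0,0,0,0,0,0,0.5,0,0,0,0,1.5,0,0,0,0,2,0,0,0,0,2,0,0,0,0,2,0,0,0,0,1,0,0,0,0,0,0,0,0,0,0,0]

```text
clock: 14.3
position: [0.436, -0.0774, 0.2226]
ee_rot: [-0.001, 0.035, 0.999, 0.0]
contact_force: [0.2, 0.4, -0.9]
width: 0.0278
```

```bash
python3 s.py
```

```text
14.3 [ 0.436  -0.0774  0.2226] jaw yaw 85.94593842243414 zt [-0.002  0.    -1.   ] F [ 0.19  0.43 -0.95] w 0.02780495077478542 [-0.33  0.08  1.78 -0.    1.29 -1.83]
```

>>> carry_out:
  moves: [0,0.3,2,0,0.0224,0,0.3,2.5,0,0.0224,0,0.3,3,0,0.0224,0,0.3,3,0,0.0224,0,0.3,3,0,0.0224,0,0.3,3,0,0.0224,0,0.3,3,0,0.0224,0,0.3,2.5,0,0.0224,0,0.3,2,0,0.0224,0,0.2,1.2,0,0.0224]

```text
clock: 15.3
position: [0.4649, 0.1757, 0.2218]
ee_rot: [-0.001, -0.078, 0.997, -0.0]
contact_force: [0.2, -0.1, -2.5]
width: 0.0274
```

>>> carry_out:
  moves: [0,0,0,-1,0,0,0,0,-1,0,0,0,0,-1,0,0,0,0,-1,0,0,0,0,-1,0,0,0,0,0,0,0,0,0,0,0,0,0,0,0,0,0,0,0,0,0,0,0,0,0,0]

```text
clock: 16.3
position: [0.4659, 0.1745, 0.1738]
ee_rot: [0.0, -0.077, 0.997, 0.0]
contact_force: [0.3, 0.3, -1.0]
width: 0.0281
```

```bash
python3 s.py; python3 - <<'E'
from h import *
im2,c2=shot('side','side3'); im3,c3=shot('top','top3')
st=manip.get_state(); p=np.array(st['position'])+[0,0,.019]
n=np.array([-.338,-.0523,.9397])
for z in(0,-.028,-.054): print(z,proj(c2,p+z*n),proj(c3,p+z*n))
u,v=np.round(proj(c2,p)).astype(int); print('crop',u-50,v-45)
a=im2[v-45:v+65,u-50:u+80]; cv2.imwrite('pics/c3.png',cv2.resize(a,None,fx=5,fy=5,interpolation=cv2.INTER_CUBIC))
E
```

```text
16.3 [0.4659 0.1745 0.1738] jaw yaw 98.78132401950843 zt [ 0.001  0.    -1.   ] F [ 0.32  0.28 -1.03] w 0.028099136995499898 [ 0.22  0.2   1.76  0.    1.18 -1.51]
0 [340.89645567 222.68442244] [290.41675849 275.73146714]
-0.028 [335.70256183 233.2723785 ] [290.41283711 272.14952895]
-0.054 [331.05651533 242.74352628] [290.40939271 269.0032855 ]
crop 291 178
```

View pics/c3.png

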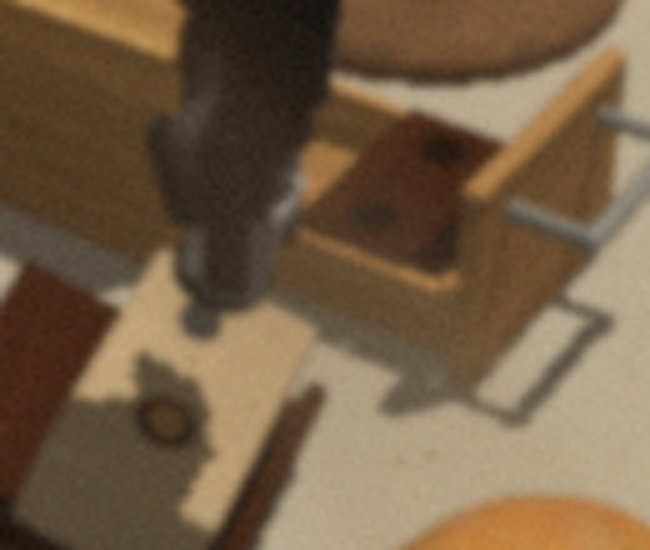

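```bash
python3 - <<'E'
from h import *
im,c=shot('wrist','w3'); st=manip.get_state(); p=np.array(st['position'])+[0,0,.019]
for d in(10,15,20,25,30):
    t=np.radians(d); y=np.radians(8.8); n=np.array([-np.sin(t)*np.cos(y),-np.sin(t)*np.sin(y),np.cos(t)])
    print(d,*[np.round(proj(c,p+(z-.001)*n),1) for z in(.025,0,-.022,-.054)])
cv2.imwrite('pics/c4.png',cv2.resize(im[200:480,150:490],None,fx=2.1,fy=2.1,interpolation=cv2.INTER_CUBIC))
E
```

```text
10 [320.8 382. ] [320.6 348.7] [320.4 327.5] [320.3 305. ]
15 [320.8 375.7] [320.6 348.9] [320.4 331.9] [320.3 313.9]
20 [320.8 369.2] [320.6 349.1] [320.4 336.4] [320.3 323. ]
25 [320.7 362.5] [320.6 349.3] [320.5 341. ] [320.3 332.2]
30 [320.7 355.6] [320.6 349.6] [320.5 345.7] [320.3 341.6]
```

View pics/c4.png

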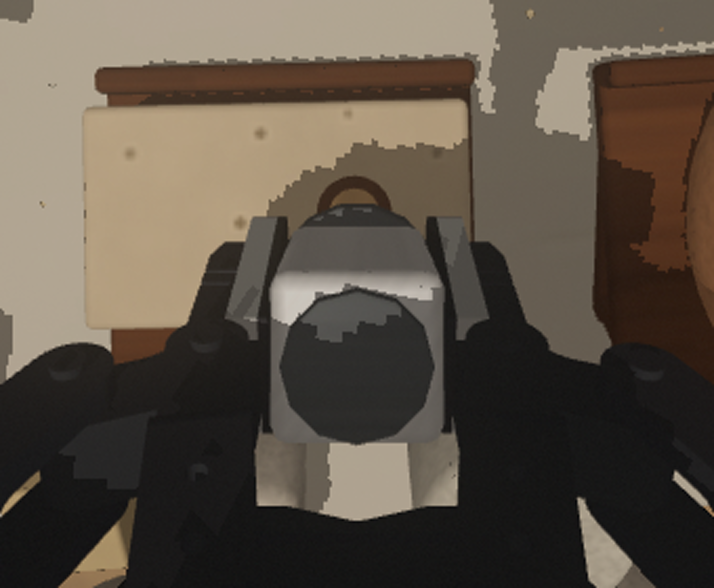

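```bash
python3 - <<'E'
from h import *
st=manip.get_state(); c=cam('wrist',st); p=np.array(st['position'])+[0,0,.019]
y=np.radians(8.8); a=np.linspace(0,2*np.pi,60)
for d in(12,14,16,18,20,22):
  t=np.radians(d); M=R.from_euler('zy',[y,-t]).as_matrix()
  for dx in(-.002,0,.002):
    f=lambda X:proj(c,p+M@(np.array(X)+[dx,0,-.001]))[1]
    print(d,dx,'cap',round(f([0,0,.025]),1),'collar edge',round(min(f([.018*np.cos(b),.018*np.sin(b),z]) for b in a for z in(-.022,-.028)),1),
     'block top far/near edge',round(f([.014,0,.022]),1),round(f([-.014,0,.022]),1))
E
```

```text
12 -0.002 cap 373.8 collar edge 281.9 block top far/near edge 410.1 328.0
12 0 cap 379.8 collar edge 286.2 block top far/near edge 415.8 334.0
12 0.002 cap 385.8 collar edge 290.5 block top far/near edge 421.5 340.0
14 -0.002 cap 371.2 collar edge 283.7 block top far/near edge 408.7 325.2
14 0 cap 377.3 collar edge 288.1 block top far/near edge 414.5 331.3
14 0.002 cap 383.4 collar edge 292.4 block top far/near edge 420.3 337.3
16 -0.002 cap 368.6 collar edge 285.7 block top far/near edge 407.1 322.5
16 0 cap 374.8 collar edge 290.0 block top far/near edge 413.1 328.6
16 0.002 cap 380.9 collar edge 294.4 block top far/near edge 419.1 334.7
18 -0.002 cap 365.9 collar edge 287.6 block top far/near edge 405.5 319.9
18 0 cap 372.2 collar edge 292.0 block top far/near edge 411.6 326.0
18 0.002 cap 378.5 collar edge 296.4 block top far/near edge 417.7 332.2
20 -0.002 cap 363.2 collar edge 289.6 block top far/near edge 403.8 317.3
20 0 cap 369.6 collar edge 294.0 block top far/near edge 410.0 323.5
20 0.002 cap 375.9 collar edge 298.4 block top far/near edge 416.3 329.6
22 -0.002 cap 360.5 collar edge 291.7 block top far/near edge 402.1 314.8
22 0 cap 366.9 collar edge 296.1 block top far/near edge 408.4 321.0
22 0.002 cap 373.3 collar edge 300.4 block top far/near edge 414.7 327.2
```

>>> carry_out:
  moves: [0,-0.48,-0.05,-0.17,0,0,0.25,0.04,-0.7,0,0,0.25,0.04,-0.7,0,0,0.25,0.04,-0.7,0,0,0.25,0.04,-0.7,0,0,0.25,0.04,-0.7,0,0,0.27,0.035,-0.73,0,0,0,0,0,0,0,0,0,0,0,0,0,0,0,0]

```text
clock: 17.45
position: [0.4762, 0.1763, 0.1296]
ee_rot: [0.0, -0.077, 0.997, 0.0]
contact_force: [0.2, 1.2, -1.0]
width: 0.0276
```

```bash
python3 s.py; python3 - <<'E'
from h import *
im2,c2=shot('side','side5'); im,c=shot('wrist','w5')
st=manip.get_state(); p=np.array(st['position'])+[0,0,.019]
n=np.array([-.338,-.0523,.9397])
f=p+np.array([.0014,.0002,.0005])-.055*n; d=f-[.4992,.1799,.0895]; print('foot',f,'gap',d@n,'tang',d-(d@n)*n, proj(c2,f))
a=cv2.resize(im2[205:295,275:375],None,fx=4,fy=4,interpolation=cv2.INTER_CUBIC)
b=cv2.resize(im[250:340,275:365],None,fx=4,fy=4,interpolation=cv2.INTER_CUBIC)
cv2.imwrite('pics/c5.png',np.hstack([a,b]))
E
```

```text
17.45 [0.4762 0.1763 0.1296] jaw yaw 98.78034006456387 zt [ 0.  0. -1.] F [ 0.16  1.17 -1.03] w 0.02755171682928014 [ 0.22  0.26  1.8   0.    1.08 -1.51]
foot [0.49617362 0.17942226 0.09751453] gap 0.008579157313960823 tang [-1.26620154e-04 -2.90526944e-05 -4.73012828e-05] [324.89477581 259.6527474 ]
```

View pics/c5.png

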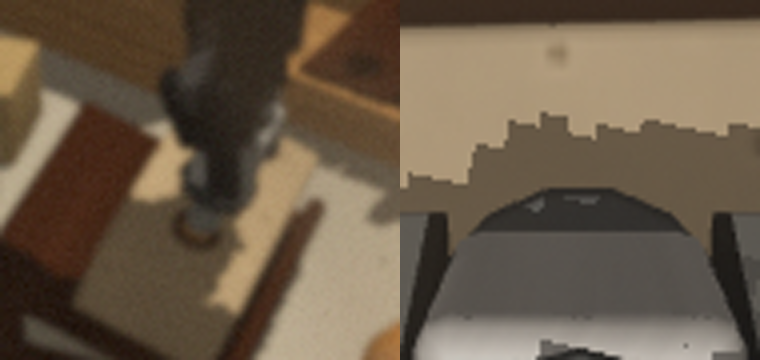

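>>> carry_out:
  moves: [0,0.1,0.015,-0.3,0,0,0.1,0.015,-0.3,0,0,0.1,0.015,-0.26,0,0,0.08,0.01,-0.22,0,0,0.08,0.015,-0.2,0,0,0,0,0,0,0,0,0,0,0,0,0,0,0,0,0,0,0,0,0,0,0,0,0,0]

```text
clock: 18.55
position: [0.4804, 0.177, 0.1165]
ee_rot: [-0.0, -0.077, 0.997, 0.0]
contact_force: [-1.7, -0.4, 1.0]
width: 0.0277
```

```bash
cat > g.py <<'E'
from h import *
import sys
n=np.array([-.338,-.0523,.9397]); F=[]
for i in range(int(sys.argv[1])):
    manip.get_image('wrist'); st=manip.get_state(); F.append(st['contact_force'])
p=np.array(st['position'])+[0,0,.019]
f=p+np.array([.0014,.0002,.0005])-.055*n; d=f-[.4992,.1799,.0895]
print('F',np.mean(F,0),'normal',np.mean(np.array(F)@n),np.std(np.array(F)@n),'press depth if rigid',-(d@n),'tang',d-(d@n)*n)
E
python3 g.py 8; python3 s.py
```

```text
F [-1.87047594  0.25640349  1.26036155] normal 1.8031727155242137 0.6633100650595133 press depth if rigid 0.005334134260275246 tang [-0.00055198 -0.00012008 -0.00020514]
18.95 [0.4805 0.177  0.1165] jaw yaw 98.78059486378812 zt [-0.  0. -1.] F [-1.73 -0.15  2.4 ] w 0.02794343091202726 [ 0.22  0.28  1.81  0.    1.05 -1.51]
```

>>> carry_out:
  moves: [0,0.05,0.01,-0.14,0,0,0.05,0.005,-0.14,0,0,0,0,0,0,0,0,0,0,0,0,0,0,0,0,0,0,0,0,0,0,0,0,0,0,0,0,0,0,0,0,0,0,0,0,0,0,0,0,0]

```text
clock: 19.95
position: [0.4814, 0.1771, 0.1137]
ee_rot: [-0.0, -0.077, 0.997, 0.0]
contact_force: [-3.2, 0.0, 1.6]
width: 0.0274
```

```bash
python3 g.py 10; python3 - <<'E'
from h import *
im2,c2=shot('side','side6'); im,c=shot('wrist','w6'); im3,_=shot('top','top6')
a=cv2.resize(im2[205:295,275:375],None,fx=4,fy=4,interpolation=cv2.INTER_CUBIC)
b=cv2.resize(im[200:480,150:490],None,fx=1.2,fy=1.2)
b=cv2.copyMakeBorder(b,0,24,0,0,0)
cv2.imwrite('pics/c6.png',np.hstack([a,b[:360,:400]]))
o=cv2.imread('pics/side0.png')
for nm,(x,y,w,h) in dict(drum=(205,260,50,55),brick=(240,228,32,36),orange=(362,275,75,65)).items():
    print(nm,np.abs(im2[y:y+h,x:x+w].astype(int)-o[y:y+h,x:x+w]).mean())
E
```

```text
F [-3.7355118  -0.64290421  1.77858291] normal 2.9675612416071027 0.5383611369922823 press depth if rigid 0.008322537855915881 tang [-0.00035154 -0.00014241 -0.00013424]
drum 5.707272727272727
brick 2.6614583333333335
orange 12.986324786324786
```

View pics/c6.png

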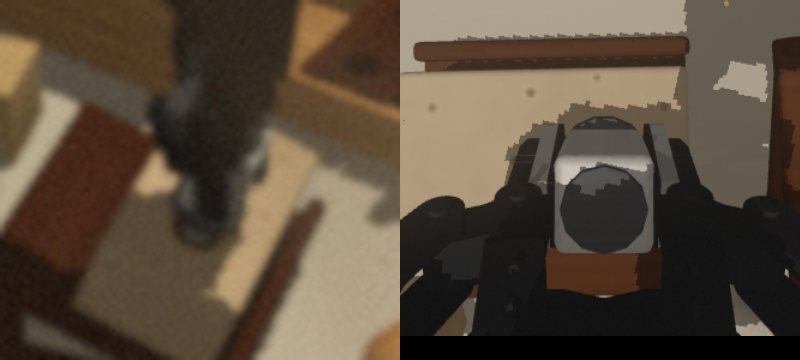

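```bash
python3 - <<'E'
from h import *
for n in('side0','side6','top0','top6'):
    h=cv2.cvtColor(cv2.imread(f'pics/{n}.png'),40); m=cv2.inRange(h,(8,170,60),(22,255,255)); k,_,s,c=cv2.connectedComponentsWithStats(m); i=1+np.argsort(-s[1:,4])[:2]; print(n,s[i].tolist())
E
python3 g.py 3; python3 s.py
```

```text
side0 [[226, 310, 34, 52, 634], [390, 280, 44, 44, 572]]
side6 [[225, 314, 76, 63, 1174], [280, 232, 32, 40, 371]]
top0 [[317, 361, 5, 5, 6], [325, 349, 1, 3, 3]]
top6 [[327, 339, 1, 6, 6], [319, 347, 5, 1, 5]]
F [-3.36902551 -0.47976323  1.17035458] normal 2.2636044429480324 0.1837460898007918 press depth if rigid 0.008313622277044148 tang [-0.00033781 -0.00012769 -0.00012848]
20.75 [0.4817 0.1771 0.1137] jaw yaw 98.7794514102451 zt [ 0.  0. -1.] F [-2.82 -0.4   1.4 ] w 0.02749730375210523 [ 0.22  0.28  1.82  0.    1.04 -1.51]
```

View pics/side6.png

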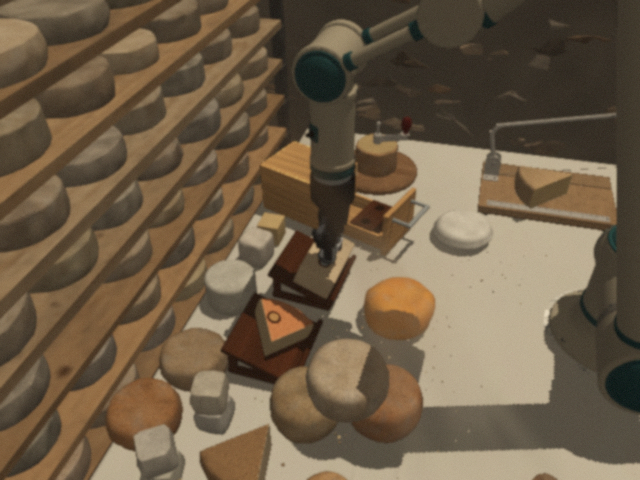

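```bash
python3 -c "
from rig import manip
print(manip.sign_off())"
```

```text
the job is handed in; nothing more can be done
None
```

I handed the job in at about 21 s of the 56 s allowed. The gauge is still held pressed on the ring mark of the rectangular slab, and the drawer is open to about 0.14 m. `sign_off` gives no verdict, so I don't know the result.

**How it was done:** I gripped the bar handle and pulled the drawer open, then lifted the gauge straight up out of its holder. The tool can only point down, so I tilted the gauge in the fingers by pushing its nose against the inside of the drawer panel. I then turned it to the slab's direction and pressed it down square to the cheese face.

**Last checks:**
- **Tilt:** the wrist picture gave about 20°, matching the slope, and it had not changed after pressing. The reading is good to a few degrees.
- **Foot position:** it works out less than 1 mm from the mark's centre, on a calibration good to about 2 mm. The side view agrees.
- **Nose depth and force:** the tool position gives about 8 mm in. The force square to the face is about 3.3–4 N after allowing for the gauge's weight, which means about 8–10 mm in.
- **Other cheeses:** the last side picture shows them where they were at the start, and the gauge well clear of the wedge and chest.

**What didn't agree or failed:**
- **Sideways force:** there was a steady 2–3 N along the slope that I left alone, since nothing was slipping.
- **Loose-cheese comparison:** my automatic image check was thrown off by shadows, so that check is by eye only.

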